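# Lock a wax blank with the slotted clamp screw

### The job

Lock the wax blank in its clamp: take the flat-bladed driver out of the wooden rack (leave the round-handled hex driver where it is), lower its blade into the slot of the clamp screw and turn the screw clockwise, seen from above, until it stops with the clamp finger over the blank. Turn it only with the driver, then let go and leave the driver standing upright with its blade down in the slot.

Things in the scene. Friction and masses are not known exactly. Their poses are not given: they have to be found in the camera images.
- flat_driver: flat driver, 96 mm tall, upright in the rack. Origin: blade tip's centre; z up, y along the blade's width. Blade z 0-20 mm, 22 mm in y, 4 mm thick in x (last 5 mm 18 x 2.5). Shoulder 32 mm across, z 20-25, rests on the rack's top (42 mm high). Shank 12 mm. Black block handle z 46-96, 18 mm in x, 40 in y: grasp across x. A half turn changes nothing. 0.05 to 0.09 kg
- hex_tool: the other driver, leave it alone: same height and colours, but a round handle 30 mm across and a round 10 mm tip. Origin: centre of its tip, z up. In the other hole of the rack, 70 mm from the flat driver; either hole may hold either. The rack is wood, fixed, 60 x 140 x 42 mm
- slot (a point): middle of the slot's mouth, on top of the screw's 44 x 58 mm steel head, 44 mm above the bench; turns with it: y along slot, z up. Slot 22 deep: funnel 38 x 20 mm at the mouth, narrowing over 10 mm to a straight 26 x 8; closed ends. Blade goes in 20 mm, shoulder then on the head; 10 degrees of play each way. The fixed plate below, 90 x 140 mm, also holds the wax blank (31 x 45, top 35 mm up)
- clamp_screw (a joint): screw angle, rad, grows clockwise seen from above. Starts at 0 to 0.35, the finger pointing off the plate; stops dead at 1.4 with the finger over the blank at the stop pin. Stays where left; friction about 0.06 N m. The finger, 13 mm wide, reaches 64 mm from the axis at 36 to 43 mm above the bench
Not all that is in view belongs to the job. What is shaped like the flat_driver but pink or turquoise is not meant.

How it is judged:
On the way, in this order (a step that is already met when the one before it is completed fails the run):
1. the flat driver's blade is down in the slot before the screw is turned (z of flat_driver in the frame of slot below -0.013 m and horizontal distance between flat_driver and slot below 0.01 m and angle between the y axis of flat_driver and the y axis of slot, either way round below 0.4 rad and value of joint clamp_screw below 0.75 rad), for 0.1 s.
2. the screw is turned clockwise to its stop with the blade in the slot (z of flat_driver in the frame of slot below -0.012 m and horizontal distance between flat_driver and slot below 0.01 m and value of joint clamp_screw above 1.15 rad), for 0.1 s.
At the end, for the whole second after the job is handed in: The screw stands within 0.25 rad of its stop (above 1.15 rad), and the flat driver stands at rest in the slot, its tip at least 12 mm below the slot's mouth and within 10 mm of its middle, tilted less than 0.3 rad (all of step 2 and angle between flat_driver's own z axis and vertical below 0.3 rad and linear speed of flat_driver below 0.02 m/s); the robot touches nothing.
It fails at once if the hex driver is moved more than 40 mm (distance of hex_tool from where it was at the start of the episode above 0.04 m).
It fails at once if the screw is turned without the driver's blade in the slot (value of joint clamp_screw above 0.75 rad and z of flat_driver in the frame of slot above -0.005 m).
It also fails if it takes over 42 s, if anything falls off the work surface, if the arm or the gripper's body presses on something with over 40 N, if the wrist force passes 120 N, or if a joint passes its speed limit or range.

### The arm

A 6-joint arm with a two-finger parallel gripper is mounted at the origin on a cart in front of the work surface, level with it; the furniture and walls round the work are solid. World frame = base frame: x ahead of the robot, y to its left, z up, the work surface at z = 0. Lengths are in m, angles in rad, forces in N, time in s.
With the tool pointing down it reaches from about 0.35 to 0.775 m from the base axis. Payload 5.5 kg.
Tool frame: the origin (TCP) lies at the very end of the fingers, on their centre line; the grasp point (between the pads) lies 19 mm behind it; z points along the fingers, y is the line along which they close (so a half turn about z gives the same grasp; the last joint's range is limited). The gripper opens to 85 mm and grips with 20 to 120 N. Pads are 22 mm wide; open, the fingers measure 114 mm over their backs; the gripper's body (76 mm by 85 mm) begins 54 mm behind the grasp point. The pads swing forward as they close: fully open they stand 13 mm farther back than shut.
Start: joints at [1.013, 0.313, 0.046, 1.304, 0, 1.431], TCP at [0.233, 0.526, 0.231] pointing down, gripper open.
Joint ranges: [-2.76, 2.76], [-0.86, 1.69], [-1.03, 1.26], [-2.2, 2.34], [-1.47, 1.5], [-3.14, 3.14]. Speed limits (rad/s): [2.57, 2.57, 3.14, 3.14, 3.14, 3.14].

### API

Orientations are given as a unit quaternion [w, x, y, z].
In Python, from workcell import env, imaging, ticket gives the robot as it stands. The module is installed in compiled form; this text tells all that it offers.
- The arm moves only by the tool apply_moves, never from a script. Its argument "rows" is a list of rows, each an object with "xyz": the shift along the tool's x, y, z in mm, a list of three; "turn": the turn, a rotation vector about the tool's x, y, z in rad, a list of three; "grip": the opening, from 0 (shut) to 1 (fully open). A call has 1 to 12 rows; each row is the pose to reach, as a shift and turn from the pose commanded when the call began, along the tool's axes at that moment; what a row does not reach only later rows make up. A row lasts 1/12 s, in which the tool goes at most 41.7 mm and 7.16 degrees, less where a joint would pass 70% of its speed; a pose out of reach is approached as far as the arm can. A call with a gripper value outside its range is refused whole. The fingers move at their own pace and stop on an object; "force" is the grip in N (left out, the last holds). Time passes only in rows, so rows that repeat a pose let the fingers close. It gives the time, the measured TCP pose, the force, the opening and the grip force at its end, in the units of the state.
- env.get_state(): the state, without advancing time (a new reading comes with each control period).
- imaging.read_camera(name): name is "scene" or "top" or "wrist"; returns a dict with "color" (480x640x3 uint8, blue, green, red), "z_map" (480x640 float32, m along the optical axis (not along the pixel's ray), 0 where there is no reading), "camera_matrix" (3x3 intrinsics, pixels), "view" (4x4, takes a point from world to camera coordinates). Camera axes: x right, y down, z forward; pixel columns grow to the right and rows downward; lengths in m; the calibration is good to about 2 mm. The wrist camera is an equidistant fisheye: a pixel r from the principal point sees the ray r / f radians off the axis. A picture is of the moment at which its call begins.
- ticket.hand_in(): hands the job in; it is judged then, once.
The state is a dict: "clock": time; "joint_pos": joint angles; "qvel": joint speeds; "tau": joint torques, N m; "tcp_pos": TCP position; "orientation": TCP orientation; "wrist_force": force on the tool from outside, world axes, zero at the start; "ft_torque": the same for the moment, N m; "finger_gap": finger opening in m; "grip_force": force on a finger pad.
Only numpy, scipy, OpenCV 4.12 (cv2) and the standard library are available. Lean on these libraries where they do the work, as an engineer would, in place of code of your own. Each camera call takes 0.05 s, during which the arm holds its last target. There are 200 camera calls.

## Working session

There is one attempt and no reset: what is moved stays moved. The work goes in short steps, Python scripts to look and compute and a tool call to move; the robot and the scene stay as the last step left them, time stands still between calls to the robot, and variables do not carry over. Pictures are saved under pics/ and viewed, at most 12 in all, crops included, and the job is handed in when it is done.

Besides the shell and the picture viewer there is one more tool, called after ">>>" by a JSON object that holds its "op" and its "data". apply_moves: Moves the arm, as the interface text tells. Its arguments: {"type":"object","properties":{"rows":{"type":"array"},"force":{"type":"number"}},"required":["rows"]}

```bash
mkdir -p pics
cat > h.py <<'E'
import numpy as np, cv2
from workcell import env, imaging, ticket
def cam(n):
    c=imaging.read_camera(n); return c
def cloud(c):
    # pinhole: world points per pixel
    K=c["camera_matrix"];z=c["z_map"];v,u=np.mgrid[0:480,0:640]
    p=np.stack([(u-K[0,2])/K[0,0]*z,(v-K[1,2])/K[1,1]*z,z],-1)
    T=np.linalg.inv(c["view"]); w=p@T[:3,:3].T+T[:3,3]; w[z==0]=np.nan
    return w
E
python3 - <<'E'
from h import *
for n in("top","scene"):
    c=cam(n); cv2.imwrite(f"pics/{n}0.png",c["color"]); np.savez(f"{n}0.npz",**c)
    print(n,c["camera_matrix"].round(1).tolist(),np.linalg.inv(c["view"]).round(3).tolist())
print(env.get_state())
E
```

```text
top [[575.0, 0.0, 315.7], [0.0, 575.0, 239.0], [0.0, 0.0, 1.0]] [[0.015, -0.998, 0.066, 0.348], [-1.0, -0.015, 0.008, -0.282], [-0.007, -0.066, -0.998, 0.965], [0.0, 0.0, 0.0, 1.0]]
scene [[473.5, 0.0, 325.7], [0.0, 473.5, 242.5], [0.0, 0.0, 1.0]] [[0.751, -0.374, 0.544, -0.041], [-0.66, -0.409, 0.63, -0.806], [-0.013, -0.832, -0.554, 0.557], [0.0, 0.0, 0.0, 1.0]]
{'clock': 0.1, 'joint_pos': array([ 1.01339709e+00,  3.13948920e-01,  4.51115157e-02,  1.30358329e+00,
       -2.43047965e-05,  1.43119315e+00]), 'qvel': array([-0.00046211, -0.00305605,  0.00324573,  0.00030849,  0.001171  ,
        0.00080882]), 'tau': array([ 1.96630259e-03, -4.81724596e+01,  2.99245656e+01,  1.27211935e-02,
       -1.85622866e-04,  1.07848817e-05]), 'tcp_pos': array([0.23308697, 0.52515729, 0.23049233]), 'orientation': array([-2.65930054e-04,  2.07381935e-01,  9.78259717e-01, -7.67508877e-04]), 'wrist_force': array([-0.41199302, -0.26237152, -0.53963573]), 'ft_torque': array([ 0.01217106, -0.00282912,  0.00391353]), 'grip_force': 0.0, 'finger_gap': 0.0851866859329102}
```

View pics/top0.png

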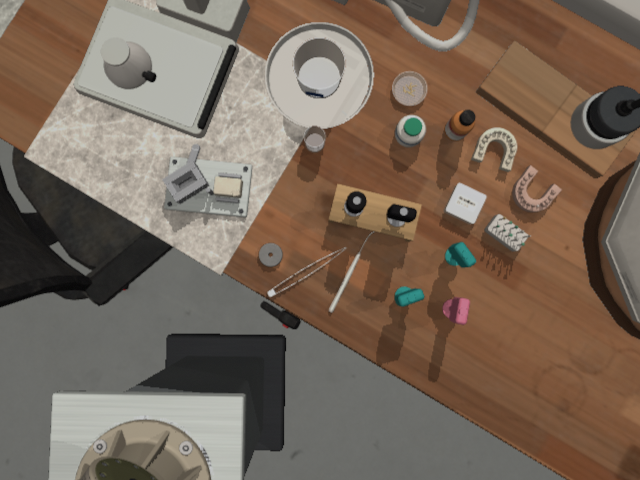

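View pics/scene0.png

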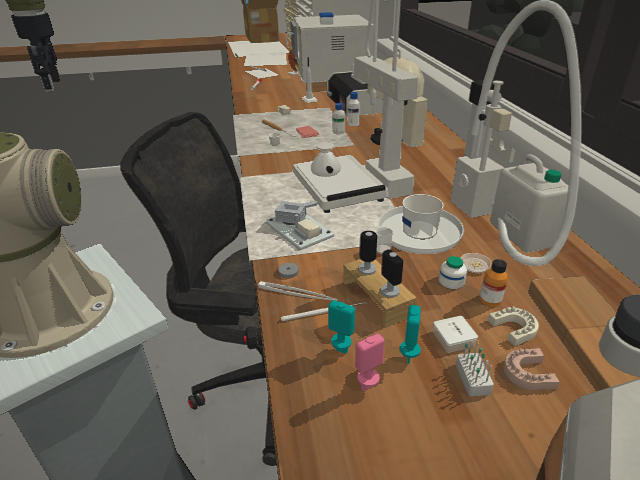

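Candidates for the flat driver: the black handle at top (402,214), which looks oblong; the black handle at (356,203), round, so the hex driver; turquoise lookalikes at (460,255) and (408,296); and a pink one at (458,310). I choose (402,214). The clamp screw head is at (186,182) with its finger towards (195,152), and the blank is at (229,187).

Run:
```python
from h import *
c=dict(np.load("top0.npz")); w=cloud(c); im=c["color"]
a=cv2.resize(im[180:245,325:425],(800,520),interpolation=cv2.INTER_CUBIC); cv2.imwrite("pics/crop_rack.png",a)
b=cv2.resize(im[140:220,155:260],(787,600),interpolation=cv2.INTER_CUBIC); cv2.imwrite("pics/crop_clamp.png",b)
def rep(name,m):
    m=m.astype(np.uint8); n,l,s,_=cv2.connectedComponentsWithStats(m)
    for i in range(1,n):
        if s[i,4]<25: continue
        p=w[l==i]; r=cv2.minAreaRect((p[:,:2]*1000).astype(np.float32))
        print(name,s[i].tolist(),p.mean(0).round(4),np.round(r[0],1),np.round(r[1],1),round(r[2],1))
z=w[...,2]
sel=np.zeros(z.shape,bool); sel[170:250,320:430]=1
for lo,hi in((.125,.15),(.105,.125),(.037,.047)): rep(f"rack{lo}",sel&(z>lo)&(z<hi))
sel[:]=0; sel[135:225,150:260]=1
for lo,hi in((.040,.05),(.03,.0385),(.015,.039),(.003,.02)): rep(f"cl{lo}",sel&(z>lo)&(z<hi))
print((z[165:200:3,165:210:3]*1000).round(0))
```

```text
rack0.105 [346, 191, 20, 20, 315] [ 0.4624 -0.3343  0.1172] [ 462.6 -334.1] [28.1 28.2] 2.5
rack0.105 [389, 203, 28, 17, 330] [ 0.4471 -0.4031  0.1165] [ 447.8 -403.8] [39.6 18.1] 77.9
rack0.037 [329, 183, 93, 57, 2362] [ 0.4536 -0.3664  0.0418] [ 455.6 -369.4] [139.9  60.5] 76.7
cl0.04 [162, 144, 45, 58, 918] [ 0.5076 -0.0621  0.0435] [515.3 -63.4] [66.  79.4] 33.3
cl0.03 [175, 172, 20, 19, 90] [ 0.5034 -0.0584  0.0358] [501.4 -59.3] [15.8 35.3] 32.8
cl0.03 [213, 176, 28, 20, 414] [ 0.4952 -0.1282  0.0323] [ 495.4 -127.9] [44.2 29.4] 84.9
cl0.03 [178, 183, 30, 19, 44] [ 0.4832 -0.0726  0.0342] [483.5 -72.9] [ 1.6 55.5] 33.8
cl0.015 [190, 135, 15, 3, 31] [ 0.58   -0.0754  0.0218] [580.1 -73.6] [23.8  4.2] 89.9
cl0.015 [178, 163, 31, 40, 140] [ 0.4899 -0.0748  0.0278] [494.3 -76.5] [33.5 70.3] 68.8
cl0.015 [174, 172, 22, 19, 178] [ 0.5026 -0.0583  0.0314] [501.4 -58.9] [17.3 35.6] 37.1
cl0.015 [208, 172, 35, 25, 636] [ 0.4973 -0.1283  0.0293] [ 500.1 -125.2] [50.8 38.7] 84.8
cl0.015 [215, 197, 24, 6, 91] [ 0.4745 -0.126   0.0215] [ 474.8 -125.8] [37.5  6.5] 84.9
cl0.003 [167, 152, 21,
[... 215 characters left out ...]
. 10.]
 [ 3.  7. nan 11.  7. 42. 44. 43. 45. 44. 45. 29. 12.  7. 10.]
 [ 1.  8. 11. 44. 43. 44. 42. 44. 42. 45. 44. 43.  8.  8. 10.]
 [-3.  8. 44. 44. 45. 42. 45. 39. 37. 39. 44. 44. 41. 10.  9.]
 [43. nan 45. 45. 46. 39. 35. 37. 27. 35. 40. 43. 44. 20. 11.]
 [42. 43. 42. nan 42. 38. 33. 26. 19. 35. 45. nan 44. 43. 11.]
 [45. 45. 44. 44. 33. 24. 22. 21. 43. 44. 46. 43. 43. 46. 35.]
 [-5. 43. 43. 44. 35. 22. 37. 46. 45. 40. 46. 48. 38. 28. 16.]
 [-1. 44. 45. 44. 40. 43. 45. 47. 44. 42. 44. 32. 22. 12. 46.]
 [ 2.  9. 43. 44. 41. 45. 44. 42. 44. 38. 26. 10. 10.  9.  6.]
 [10. 11. 10. 42. 43. 43. 44. 38. 29. 18.  8.  9. 10.  8. 10.]
 [ 7.  9.  9. 42. 43. 46. 36. 25.  9. 10. 12. 11.  8. 11.  9.]]
```

View pics/crop_rack.png

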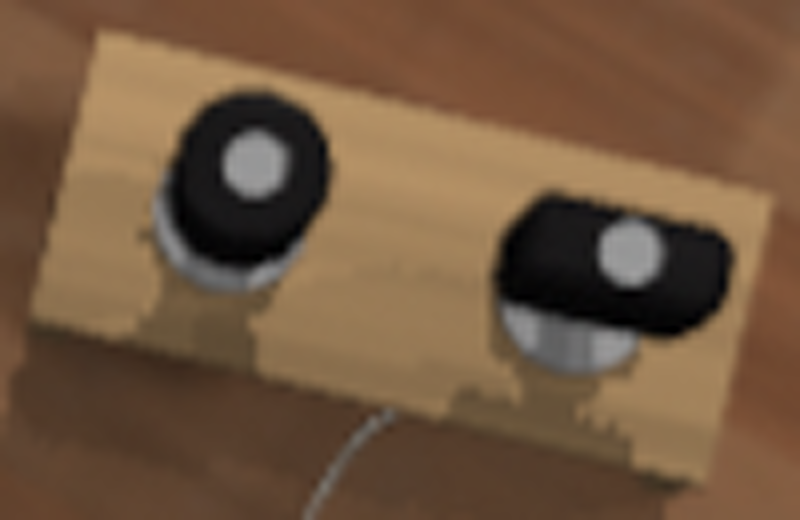

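View pics/crop_clamp.png

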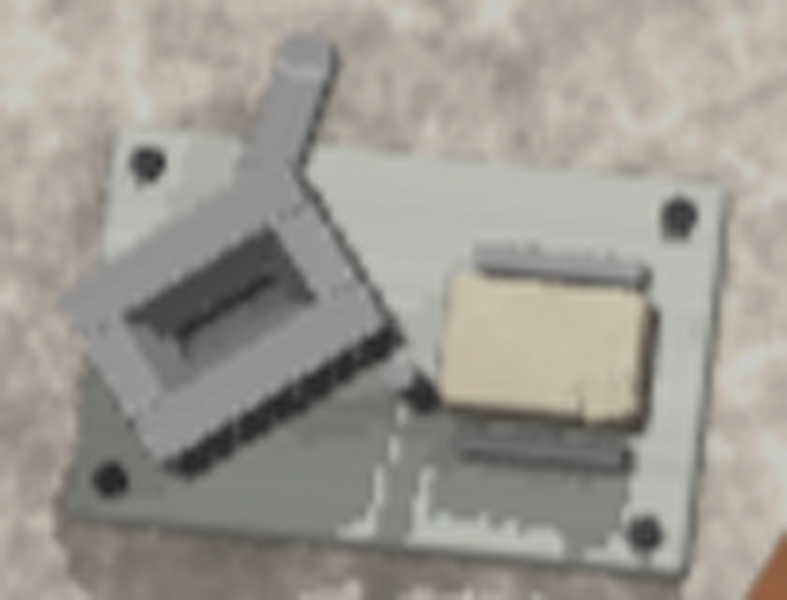

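The crop confirms that (402,214) is the oblong block handle on the flat driver, and the one on the left is round. The clamp crop shows the slot mouth centred near crop (221,309), running up to the right, with the finger pointing off the plate.

```bash
cat >> h.py <<'E'
def ray(c,uv,z):
    K=c["camera_matrix"];T=np.linalg.inv(c["view"])
    uv=np.atleast_2d(uv).astype(float); d=np.c_[(uv-K[[0,1],[2,2]])/K[[0,1],[0,1]],np.ones(len(uv))]@T[:3,:3].T
    return T[:3,3]+d*((z-T[2,3])/d[:,2])[:,None]
def go(xyz,psi,s=None,frm=None):
    """tool-axis shift (mm) and turn (rotvec) to a tool-down pose with tool y at psi deg; frm=(xyz,psi) plans from that pose"""
    from scipy.spatial.transform import Rotation as R
    down=lambda a:R.from_euler('z',a-90,degrees=True)*R.from_euler('x',180,degrees=True)*R.from_euler('z',0)
    def dn(a):
        t=np.radians(a);y=np.array([np.cos(t),np.sin(t),0]);z=np.array([0,0,-1.]);return R.from_matrix(np.c_[np.cross(y,z),y,z])
    if frm: p,r=np.array(frm[0]),dn(frm[1])
    else:
        s=s or env.get_state(); p=s["tcp_pos"];q=s["orientation"]; r=R.from_quat([q[1],q[2],q[3],q[0]])
    print("xyz",(r.inv().apply(np.array(xyz)-p)*1000).round(1),"turn",(r.inv()*dn(psi)).as_rotvec().round(3),"psi now",np.degrees(np.arctan2(*r.as_matrix()[[1,0],1])).round(1))
E
python3 - <<'E'
from h import *
c=dict(np.load("top0.npz")); w=cloud(c)
cr=np.array([(125,318),(275,228),(318,297),(165,393)])/7.5+[155,140]-.5
P=ray(c,cr,.044);print(P.round(4),P.mean(0)); 
for a,b in((0,1),(3,2)): print(np.degrees(np.arctan2(*(P[b]-P[a])[[1,0]])),np.linalg.norm(P[b]-P[a]))
hc=np.array([(60,303),(285,165),(400,335),(165,465)])/7.5+[155,140]-.5
H=ray(c,hc,.044);print(H.round(4),H.mean(0)); 
for a,b in((0,1),(3,2)): print(np.degrees(np.arctan2(*(H[b]-H[a])[[1,0]])),np.linalg.norm(H[b]-H[a]))
m=np.zeros((480,640),bool);m[195:235,380:425]=1
m&=(c["color"].max(2)<60)&(w[...,2]>.105)
r=cv2.minAreaRect((w[m][:,:2]*1000).astype(np.float32));print(r,w[m].mean(0))
go((.5,.1,.23),20)
go((.4475,-.4035,.20),-12.5,frm=((.5,.1,.23),20))
print((w[120:150,300:330,2].max(),w[20:130,75:240,2].max()))
E
```

```text
[[ 0.4982 -0.0398  0.044 ]
 [ 0.5182 -0.0717  0.044 ]
 [ 0.5033 -0.0814  0.044 ]
 [ 0.482  -0.049   0.044 ]] [ 0.50041503 -0.06046397  0.044     ]
-57.775119245088796 0.03761854732851358
-56.64462703228275 0.038796085737940196
[[ 0.5012 -0.0257  0.044 ]
 [ 0.532  -0.0734  0.044 ]
 [ 0.4953 -0.0993  0.044 ]
 [ 0.4664 -0.0495  0.044 ]] [ 0.49872167 -0.06197201  0.044     ]
-57.187400240658825 0.0567979354509045
-59.87943511946859 0.05763964607131196
((446.8473815917969, -403.43280029296875), (39.256561279296875, 16.26890754699707), 78.13346862792969) [ 0.445967   -0.40261858  0.11616915]
xyz [-416.5 -280.3    0.9] turn [-0.002  0.     0.804] psi now 66.1
xyz [-455.2 -221.5   30. ] turn [0.    0.    0.567] psi now 20.0
(np.float64(nan), np.float64(nan))
```

>>> {"op": "apply_moves", "data": {"rows": [{"xyz": [-416, -280, 0], "turn": [0, 0, 0.8], "grip": 1}, {"xyz": [-416, -280, 0], "turn": [0, 0, 0.8], "grip": 1}, {"xyz": [-416, -280, 0], "turn": [0, 0, 0.8], "grip": 1}, {"xyz": [-416, -280, 0], "turn": [0, 0, 0.8], "grip": 1}, {"xyz": [-416, -280, 0], "turn": [0, 0, 0.8], "grip": 1}, {"xyz": [-416, -280, 0], "turn": [0, 0, 0.8], "grip": 1}, {"xyz": [-416, -280, 0], "turn": [0, 0, 0.8], "grip": 1}, {"xyz": [-416, -280, 0], "turn": [0, 0, 0.8], "grip": 1}, {"xyz": [-416, -280, 0], "turn": [0, 0, 0.8], "grip": 1}, {"xyz": [-416, -280, 0], "turn": [0, 0, 0.8], "grip": 1}, {"xyz": [-416, -280, 0], "turn": [0, 0, 0.8], "grip": 1}, {"xyz": [-416, -280, 0], "turn": [0, 0, 0.8], "grip": 1}]}}

```text
clock: 1.1
tcp_pos: [0.4996, 0.1001, 0.2311]
orientation: [-0.0, 0.572, 0.82, -0.0]
wrist_force: [0.4, 0.5, 0.6]
finger_gap: 0.0854
grip_force: 0.0
```

Run:
```python
from h import *
s=env.get_state();print(s["clock"],s["tcp_pos"],s["joint_pos"]);go((.447,-.4035,.20),-12,s)
```

```text
1.1 [0.49961146 0.10009096 0.23109659] [ 3.99441534e-02  1.86644129e-01 -1.20718796e-01  1.26373843e+00
  1.99420490e-04  1.25798841e+00]
xyz [-454.4 -223.3   31. ] turn [-0.    -0.     0.562] psi now 20.2
```

>>> {"op": "apply_moves", "data": {"rows": [{"xyz": [-454, -223, 31], "turn": [0, 0, 0.562], "grip": 1}, {"xyz": [-454, -223, 31], "turn": [0, 0, 0.562], "grip": 1}, {"xyz": [-454, -223, 31], "turn": [0, 0, 0.562], "grip": 1}, {"xyz": [-454, -223, 31], "turn": [0, 0, 0.562], "grip": 1}, {"xyz": [-454, -223, 31], "turn": [0, 0, 0.562], "grip": 1}, {"xyz": [-454, -223, 31], "turn": [0, 0, 0.562], "grip": 1}, {"xyz": [-454, -223, 31], "turn": [0, 0, 0.562], "grip": 1}, {"xyz": [-454, -223, 31], "turn": [0, 0, 0.562], "grip": 1}, {"xyz": [-454, -223, 31], "turn": [0, 0, 0.562], "grip": 1}, {"xyz": [-454, -223, 31], "turn": [0, 0, 0.562], "grip": 1}, {"xyz": [-454, -223, 31], "turn": [0, 0, 0.562], "grip": 1}, {"xyz": [-454, -223, 31], "turn": [0, 0, 0.562], "grip": 1}]}}

```text
clock: 2.1
tcp_pos: [0.4467, -0.3961, 0.2001]
orientation: [-0.0, 0.777, 0.629, 0.0]
wrist_force: [1.1, -0.4, -0.2]
finger_gap: 0.0853
grip_force: 0.0
```

```bash
cat >> h.py <<'E'
def fish(c,p):
    "project world points into the wrist fisheye"
    K=c["camera_matrix"];q=np.c_[np.atleast_2d(p),np.ones(len(np.atleast_2d(p)))]@c["view"].T
    th=np.arctan2(np.hypot(q[:,0],q[:,1]),q[:,2]);ph=np.arctan2(q[:,1],q[:,0])
    return np.c_[K[0,2]+K[0,0]*th*np.cos(ph),K[1,2]+K[1,1]*th*np.sin(ph)]
def fray(c,uv,z):
    K=c["camera_matrix"];T=np.linalg.inv(c["view"]);uv=np.atleast_2d(uv).astype(float)
    d=(uv-K[[0,1],[2,2]])/K[[0,1],[0,1]];th=np.hypot(d[:,0],d[:,1]);ph=np.arctan2(d[:,1],d[:,0])
    d=np.c_[np.sin(th)*np.cos(ph),np.sin(th)*np.sin(ph),np.cos(th)]@T[:3,:3].T
    return T[:3,3]+d*((z-T[2,3])/d[:,2])[:,None]
E
python3 - <<'E'
from h import *
s=env.get_state();print(s["clock"],s["tcp_pos"]);go((.447,-.4035,.078),-12,s)
c=cam("wrist");np.savez("w1.npz",**c);im=c["color"].copy()
y=np.array([np.cos(np.radians(78)),np.sin(np.radians(78)),0]);x=np.array([y[1],-y[0],0])
o=np.array([.447,-.4035,.118])
for a,b in((0,0),(.02,.009),(-.02,.009),(.02,-.009),(-.02,-.009)):
    cv2.circle(im,tuple(fish(c,o+a*y+b*x)[0].round().astype(int).tolist()),3,(0,0,255),1)
cv2.imwrite("pics/w1.png",im)
E
```

```text
2.1 [ 0.4466927  -0.39609394  0.20007757]
xyz [ -7.3   1.9 122.1] turn [-0.001 -0.001  0.   ] psi now -12.0
```

View pics/w1.png

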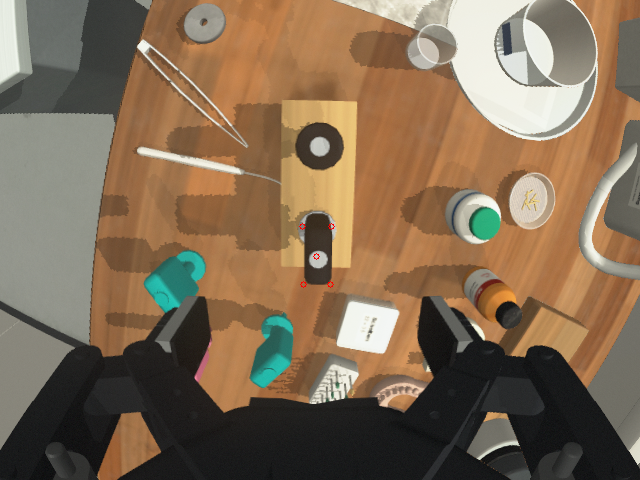

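The picture shows the block handle at (318,255), lined up with the prediction to about 2 mm and with the closing direction across its 18 mm side. The fingers are clear of the hex driver at (319,146).

>>> {"op": "apply_moves", "data": {"rows": [{"xyz": [-1, 0, 30], "turn": [0, 0, 0], "grip": 1}, {"xyz": [-1, 0, 60], "turn": [0, 0, 0], "grip": 1}, {"xyz": [-1, 0, 90], "turn": [0, 0, 0], "grip": 1}, {"xyz": [-1, 0, 110], "turn": [0, 0, 0], "grip": 1}, {"xyz": [-1, 0, 122], "turn": [0, 0, 0], "grip": 1}, {"xyz": [-1, 0, 122], "turn": [0, 0, 0], "grip": 1}, {"xyz": [-1, 0, 122], "turn": [0, 0, 0], "grip": 0.5}, {"xyz": [-1, 0, 122], "turn": [0, 0, 0], "grip": 0}, {"xyz": [-1, 0, 122], "turn": [0, 0, 0], "grip": 0}, {"xyz": [-1, 0, 122], "turn": [0, 0, 0], "grip": 0}, {"xyz": [-1, 0, 122], "turn": [0, 0, 0], "grip": 0}, {"xyz": [-1, 0, 122], "turn": [0, 0, 0], "grip": 0}], "force": 60}}

```text
clock: 3.15
tcp_pos: [0.4478, -0.3956, 0.0795]
orientation: [0.001, 0.777, 0.63, 0.0]
wrist_force: [-0.2, 0.3, 3.1]
finger_gap: 0.0172
grip_force: 62.5
```

Steady at y = -0.396, so the previous call stopped about 9 mm short along the handle. I'll regrasp centred.

>>> {"op": "apply_moves", "data": {"rows": [{"xyz": [0, 0, 0], "turn": [0, 0, 0], "grip": 0.5}, {"xyz": [0, 0, 0], "turn": [0, 0, 0], "grip": 0.5}, {"xyz": [0, 0, 0], "turn": [0, 0, 0], "grip": 0.5}, {"xyz": [-4, 0, 0], "turn": [0, 0, 0], "grip": 0.5}, {"xyz": [-9, 0, 0], "turn": [0, 0, 0], "grip": 0.5}, {"xyz": [-9, 0, 0], "turn": [0, 0, 0], "grip": 0.5}, {"xyz": [-9, 0, 0], "turn": [0, 0, 0], "grip": 0}, {"xyz": [-9, 0, 0], "turn": [0, 0, 0], "grip": 0}, {"xyz": [-9, 0, 0], "turn": [0, 0, 0], "grip": 0}, {"xyz": [-9, 0, 0], "turn": [0, 0, 0], "grip": 0}, {"xyz": [-9, 0, 0], "turn": [0, 0, 0], "grip": 0}, {"xyz": [-9, 0, 0], "turn": [0, 0, 0], "grip": 0}], "force": 60}}

```text
clock: 4.15
tcp_pos: [0.4455, -0.4039, 0.0786]
orientation: [-0.0, 0.777, 0.63, 0.0]
wrist_force: [-0.7, 0.1, -0.3]
finger_gap: 0.0174
grip_force: 58.4
```

>>> {"op": "apply_moves", "data": {"rows": [{"xyz": [0, 0, -10], "turn": [0, 0, 0], "grip": 0}, {"xyz": [0, 0, -30], "turn": [0, 0, 0], "grip": 0}, {"xyz": [0, 0, -60], "turn": [0, 0, 0], "grip": 0}, {"xyz": [0, 0, -90], "turn": [0, 0, 0], "grip": 0}, {"xyz": [0, 0, -110], "turn": [0, 0, 0], "grip": 0}, {"xyz": [0, 0, -110], "turn": [0, 0, 0], "grip": 0}, {"xyz": [0, 0, -110], "turn": [0, 0, 0], "grip": 0}]}}

```text
clock: 4.73
tcp_pos: [0.4462, -0.4048, 0.1907]
orientation: [0.002, 0.777, 0.63, 0.0]
wrist_force: [-0.1, 0.4, -1.3]
finger_gap: 0.0175
grip_force: 58.8
```

Run:
```python
from h import *
s=env.get_state();print(s["clock"],s["tcp_pos"],s["finger_gap"]);go((.5,-.061,.19),32.3,s)
c=cam("wrist");np.savez("w2.npz",**c);cv2.imwrite("pics/w2.png",c["color"])
c=cam("top");w=cloud(c)
m=(c["color"].max(2)<70)&(w[...,2]<.5)&(w[...,2]>.1);m[:170]=0;m[260:]=0
print(w[m].mean(0))
```

```text
4.7333 [ 0.44621685 -0.40477987  0.19071313] 0.01747299533531619
xyz [ 3.475e+02 -1.870e+01 -1.000e-01] turn [ 0.002  0.003 -0.773] psi now -12.0
[nan nan nan]<stdin>:6: RuntimeWarning: Mean of empty slice.
  ret = um.true_divide(
```

View pics/w2.png

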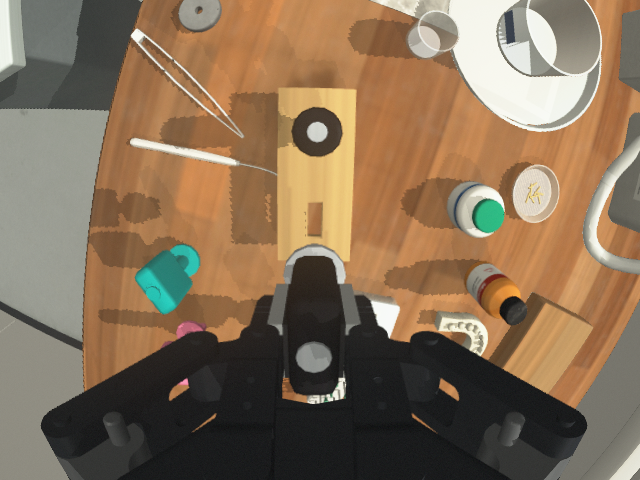

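The driver is held upright: its cap is at (314,357), the empty rack hole at (315,219), and the hex driver is still in place at (317,132). I'm carrying it towards the clamp.

Run:
```python
from h import *
c=dict(np.load("w2.npz"));p=fray(c,[(314,357)],.2302)[0];print(p)
d=p[:2]-[.4462,-.4048]; t=np.radians(78);print("along driver y",d@[np.cos(t),np.sin(t)],"across",d@[np.sin(t),-np.cos(t)])
```

```text
[ 0.44603707 -0.405857    0.2302    ]
along driver y -0.0010677761762328975 across 6.039136395147539e-05
```

>>> {"op": "apply_moves", "data": {"rows": [{"xyz": [347, -19, 0], "turn": [0, 0, -0.773], "grip": 0}, {"xyz": [347, -19, 0], "turn": [0, 0, -0.773], "grip": 0}, {"xyz": [347, -19, 0], "turn": [0, 0, -0.773], "grip": 0}, {"xyz": [347, -19, 0], "turn": [0, 0, -0.773], "grip": 0}, {"xyz": [347, -19, 0], "turn": [0, 0, -0.773], "grip": 0}, {"xyz": [347, -19, 0], "turn": [0, 0, -0.773], "grip": 0}, {"xyz": [347, -19, 0], "turn": [0, 0, -0.773], "grip": 0}, {"xyz": [347, -19, 0], "turn": [0, 0, -0.773], "grip": 0}, {"xyz": [347, -19, 0], "turn": [0, 0, -0.773], "grip": 0}, {"xyz": [347, -19, 0], "turn": [0, 0, -0.773], "grip": 0}, {"xyz": [347, -19, 0], "turn": [0, 0, -0.773], "grip": 0}, {"xyz": [347, -19, 0], "turn": [0, 0, -0.773], "grip": 0}]}}

```text
clock: 5.83
tcp_pos: [0.4983, -0.061, 0.1877]
orientation: [-0.001, 0.482, 0.876, -0.0]
wrist_force: [0.1, 0.1, -0.5]
finger_gap: 0.0172
grip_force: 58.6
```

Run:
```python
from h import *
s=env.get_state();print(s["clock"],s["tcp_pos"],s["joint_pos"]);go((.5,-.061,.19),32.3,s)
c=cam("wrist");np.savez("w3.npz",**c);im=c["color"].copy()
t=np.radians(122.3);y=np.array([np.cos(t),np.sin(t),0]);x=np.array([y[1],-y[0],0]);o=np.array([.5,-.061,.044])
for A,B in((.019,.01),(.029,.022)):
  for a,b in((A,B),(-A,B),(A,-B),(-A,-B)):
    cv2.circle(im,tuple(fish(c,o+a*y+b*x)[0].round().astype(int).tolist()),3,(0,0,255),1)
cv2.imwrite("pics/w3.png",im)
```

```text
5.8333 [ 0.49830329 -0.06103279  0.18772705] [-2.81686752e-01  1.92313783e-01 -2.21400082e-01  1.15884248e+00
 -3.69251841e-04  7.25262439e-01]
xyz [-0.9  1.4 -2.3] turn [-0.001 -0.001  0.   ] psi now 32.3
```

View pics/w3.png

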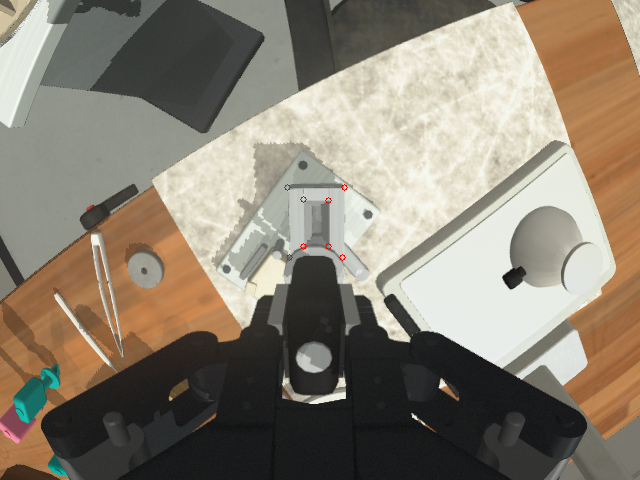

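The predicted corners fall on the slot mouth at (304–329, 199–246) and on the head edges, so position and angle agree. I'm lowering the driver.

>>> {"op": "apply_moves", "data": {"rows": [{"xyz": [0, 1, 30], "turn": [0, 0, 0], "grip": 0}, {"xyz": [0, 1, 55], "turn": [0, 0, 0], "grip": 0}, {"xyz": [0, 1, 75], "turn": [0, 0, 0], "grip": 0}, {"xyz": [0, 1, 82], "turn": [0, 0, 0], "grip": 0}, {"xyz": [0, 1, 86], "turn": [0, 0, 0], "grip": 0}, {"xyz": [0, 1, 90], "turn": [0, 0, 0], "grip": 0}, {"xyz": [0, 1, 94], "turn": [0, 0, 0], "grip": 0}, {"xyz": [0, 1, 94], "turn": [0, 0, 0], "grip": 0}]}}

```text
clock: 6.55
tcp_pos: [0.5002, -0.0606, 0.095]
orientation: [0.0, 0.483, 0.876, 0.0]
wrist_force: [-1.4, -0.4, -0.8]
finger_gap: 0.0172
grip_force: 58.8
```

Run:
```python
from h import *
s=env.get_state();print(s["clock"],s["tcp_pos"],s["wrist_force"],s["ft_torque"]);go((.4995,-.06,.0805),32.3,s)
```

```text
6.55 [ 0.50016788 -0.0605806   0.09498809] [-1.40465133 -0.362823   -0.76017455] [-0.01194749 -0.06462301  0.04249248]
xyz [ 0.9 -0.3 14.5] turn [ 0.001  0.001 -0.   ] psi now 32.3
```

Tip about 6 mm down with no real force. I'll continue to about 19 mm.

>>> {"op": "apply_moves", "data": {"rows": [{"xyz": [0, 0, 3], "turn": [0, 0, 0], "grip": 0}, {"xyz": [0, 0, 6], "turn": [0, 0, 0], "grip": 0}, {"xyz": [0, 0, 9], "turn": [0, 0, 0], "grip": 0}, {"xyz": [0, 0, 12], "turn": [0, 0, 0], "grip": 0}, {"xyz": [0, 0, 13.5], "turn": [0, 0, 0], "grip": 0}, {"xyz": [0, 0, 13.5], "turn": [0, 0, 0], "grip": 0}, {"xyz": [0, 0, 13.5], "turn": [0, 0, 0], "grip": 0}]}}

```text
clock: 7.13
tcp_pos: [0.4996, -0.0601, 0.0811]
orientation: [-0.0, 0.482, 0.876, 0.0]
wrist_force: [0.1, -0.6, -1.2]
finger_gap: 0.017
grip_force: 58.8
```

Run:
```python
from h import *
s=env.get_state();print(s["clock"],s["tcp_pos"],s["wrist_force"],s["ft_torque"],s["joint_pos"][5])
c=cam("wrist");cv2.imwrite("pics/w4.png",c["color"][100:430,120:520])
```

```text
7.1333 [ 0.499641   -0.06005503  0.08107232] [ 0.07210507 -0.56485425 -1.18817411] [-0.00749665  0.05994062  0.02287915] 0.7273774632170982
```

View pics/w4.png

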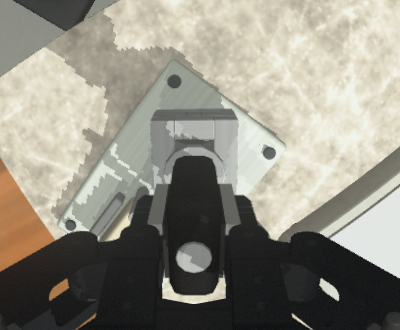

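The blade is down in the slot with the shoulder at the head (crop (195,160)), and there's no load. I'm turning clockwise.

>>> {"op": "apply_moves", "data": {"rows": [{"xyz": [0, 0, 0], "turn": [0, 0, 0.08], "grip": 0}, {"xyz": [0, 0, 0], "turn": [0, 0, 0.16], "grip": 0}, {"xyz": [0, 0, 0], "turn": [0, 0, 0.24], "grip": 0}, {"xyz": [0, 0, 0], "turn": [0, 0, 0.32], "grip": 0}, {"xyz": [0, 0, 0], "turn": [0, 0, 0.4], "grip": 0}, {"xyz": [0, 0, 0], "turn": [0, 0, 0.48], "grip": 0}, {"xyz": [0, 0, 0], "turn": [0, 0, 0.56], "grip": 0}, {"xyz": [0, 0, 0], "turn": [0, 0, 0.64], "grip": 0}, {"xyz": [0, 0, 0], "turn": [0, 0, 0.72], "grip": 0}, {"xyz": [0, 0, 0], "turn": [0, 0, 0.8], "grip": 0}, {"xyz": [0, 0, 0], "turn": [0, 0, 0.88], "grip": 0}, {"xyz": [0, 0, 0], "turn": [0, 0, 0.96], "grip": 0}], "force": 80}}

```text
clock: 8.18
tcp_pos: [0.5005, -0.06, 0.0814]
orientation: [0.0, 0.833, 0.553, 0.001]
wrist_force: [1.9, 0.3, -1.6]
finger_gap: 0.0176
grip_force: 80.4
```

Run:
```python
from h import *
s=env.get_state();print(s["clock"],s["tcp_pos"],s["wrist_force"],s["ft_torque"],s["joint_pos"][5],s["finger_gap"])
```

```text
8.1833 [ 0.5004937  -0.06000952  0.08143582] [ 1.94378549  0.29119747 -1.58397321] [ 0.19275693 -0.36935835  0.01073395] 1.6911271217240014 0.01756368363755763
```

>>> {"op": "apply_moves", "data": {"rows": [{"xyz": [0, 0, 0], "turn": [0, 0, 0.06], "grip": 0}, {"xyz": [0, 0, 0], "turn": [0, 0, 0.12], "grip": 0}, {"xyz": [0, 0, 0], "turn": [0, 0, 0.18], "grip": 0}, {"xyz": [0, 0, 0], "turn": [0, 0, 0.24], "grip": 0}, {"xyz": [0, 0, 0], "turn": [0, 0, 0.3], "grip": 0}, {"xyz": [0, 0, 0], "turn": [0, 0, 0.3], "grip": 0}]}}

```text
clock: 8.68
tcp_pos: [0.5006, -0.0601, 0.0815]
orientation: [0.0, 0.906, 0.423, 0.001]
wrist_force: [2.0, 1.6, -1.7]
finger_gap: 0.0167
grip_force: 80.4
```

Run:
```python
from h import *
s=env.get_state();print(s["clock"],s["tcp_pos"],s["wrist_force"],s["ft_torque"],s["joint_pos"][5],s["tau"][5])
c=cam("wrist");cv2.imwrite("pics/w5.png",c["color"][100:430,120:520])
```

```text
8.6833 [ 0.50064678 -0.06007237  0.08147297] [ 2.01265257  1.55773982 -1.66469853] [ 0.15875276 -0.55191854  0.07336092] 1.988749697241419 0.6499190255999565
```

View pics/w5.png

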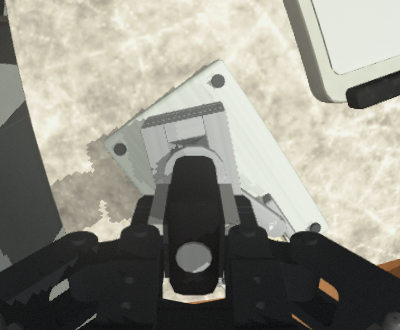

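The head follows with its 10° lag, with its edge at crop (143,124)–(222,102). I'm turning on towards the stop.

>>> {"op": "apply_moves", "data": {"rows": [{"xyz": [0, 0, 0], "turn": [0, 0, 0.05], "grip": 0}, {"xyz": [0, 0, 0], "turn": [0, 0, 0.1], "grip": 0}, {"xyz": [0, 0, 0], "turn": [0, 0, 0.15], "grip": 0}, {"xyz": [0, 0, 0], "turn": [0, 0, 0.15], "grip": 0}]}}

```text
clock: 9.07
tcp_pos: [0.5007, -0.0601, 0.0815]
orientation: [0.0, 0.935, 0.355, 0.001]
wrist_force: [3.2, 0.7, -1.6]
finger_gap: 0.0169
grip_force: 80.4
```

Run:
```python
from h import *
s=env.get_state();print(s["clock"],s["tcp_pos"],s["wrist_force"],s["ft_torque"],s["joint_pos"][5],s["tau"][5])
```

```text
9.0667 [ 0.50066431 -0.06014902  0.08151093] [ 3.20062074  0.66280894 -1.61597493] [ 0.16455126 -0.71749093  0.03720058] 2.1369249473383745 0.5516403168439865
```

>>> {"op": "apply_moves", "data": {"rows": [{"xyz": [0, 0, 0], "turn": [0, 0, 0.05], "grip": 0}, {"xyz": [0, 0, 0], "turn": [0, 0, 0.1], "grip": 0}, {"xyz": [0, 0, 0], "turn": [0, 0, 0.1], "grip": 0}]}}

```text
clock: 9.32
tcp_pos: [0.5007, -0.0602, 0.0815]
orientation: [0.0, 0.951, 0.308, 0.001]
wrist_force: [2.2, -0.0, -1.3]
finger_gap: 0.0174
grip_force: 80.4
```

Run:
```python
from h import *
s=env.get_state();print(s["clock"],s["tcp_pos"],s["wrist_force"],s["ft_torque"],s["joint_pos"][5],s["tau"][5])
```

```text
9.3167 [ 0.50066601 -0.06020456  0.08153036] [ 2.15356319 -0.01500169 -1.30753431] [ 0.15185121 -0.81851796  0.0419279 ] 2.2361123106055603 0.5493494868278503
```

>>> {"op": "apply_moves", "data": {"rows": [{"xyz": [0, 0, 0], "turn": [0, 0, 0.04], "grip": 0}, {"xyz": [0, 0, 0], "turn": [0, 0, 0.08], "grip": 0}, {"xyz": [0, 0, 0], "turn": [0, 0, 0.08], "grip": 0}]}}

```text
clock: 9.57
tcp_pos: [0.5007, -0.0603, 0.0816]
orientation: [0.0, 0.963, 0.27, 0.001]
wrist_force: [4.3, 1.3, -1.3]
finger_gap: 0.0169
grip_force: 80.4
```

Run:
```python
from h import *
s=env.get_state();print(s["clock"],s["tcp_pos"],s["wrist_force"],s["ft_torque"],s["joint_pos"][5],s["tau"][5])
c=cam("wrist");cv2.imwrite("pics/w6.png",c["color"][100:430,120:520])
c=cam("top");cv2.imwrite("pics/t6.png",cv2.resize(c["color"][130:230,140:270],(780,600)))
```

```text
9.5667 [ 0.50068389 -0.06026544  0.08156071] [ 4.32507923  1.25984299 -1.31010832] [ 0.15045144 -1.01785768  0.10999324] 2.3152819877633455 0.5034929886460304
```

View pics/w6.png

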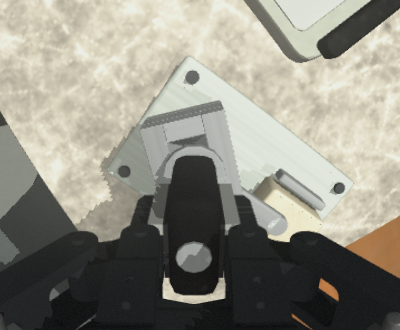

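The finger is now reaching the edge of the blank, with its tip at crop (280,225). There's no stop yet, so I continue.

>>> {"op": "apply_moves", "data": {"rows": [{"xyz": [0, 0, 0], "turn": [0, 0, 0.05], "grip": 0}, {"xyz": [0, 0, 0], "turn": [0, 0, 0.1], "grip": 0}, {"xyz": [0, 0, 0], "turn": [0, 0, 0.1], "grip": 0}]}}

```text
clock: 9.92
tcp_pos: [0.5006, -0.0603, 0.0815]
orientation: [0.0, 0.975, 0.222, 0.001]
wrist_force: [5.6, -0.2, -1.8]
finger_gap: 0.0173
grip_force: 80.5
```

Run:
```python
from h import *
s=env.get_state();print(s["clock"],s["tcp_pos"],s["wrist_force"],s["ft_torque"],s["joint_pos"][5],s["tau"][5])
```

```text
9.9167 [ 0.5006342  -0.0602732   0.08151149] [ 5.60280438 -0.17010516 -1.77951194] [ 0.02291714 -1.29252818  0.58389931] 2.4154350412838164 1.0746082663536072
```

Torque jumped to 0.58 N m, so this is the stop. I'll ease off within the play, release, and rise.

>>> {"op": "apply_moves", "data": {"rows": [{"xyz": [0, 0, 0], "turn": [0, 0, -0.06], "grip": 0}, {"xyz": [0, 0, 0], "turn": [0, 0, -0.1], "grip": 0}, {"xyz": [0, 0, 0], "turn": [0, 0, -0.1], "grip": 0.5}, {"xyz": [0, 0, 0], "turn": [0, 0, -0.1], "grip": 0.6}, {"xyz": [0, 0, 0], "turn": [0, 0, -0.1], "grip": 0.6}, {"xyz": [0, 0, 0], "turn": [0, 0, -0.1], "grip": 0.6}, {"xyz": [0, 0, 0], "turn": [0, 0, -0.1], "grip": 0.6}], "force": 20}}

```text
clock: 10.5
tcp_pos: [0.4992, -0.0601, 0.081]
orientation: [-0.0, 0.963, 0.269, -0.0]
wrist_force: [-0.8, -0.2, 0.1]
finger_gap: 0.0512
grip_force: 0.0
```

>>> {"op": "apply_moves", "data": {"rows": [{"xyz": [0, 0, -10], "turn": [0, 0, 0], "grip": 0.6}, {"xyz": [0, 0, -25], "turn": [0, 0, 0], "grip": 0.6}, {"xyz": [0, 0, -45], "turn": [0, 0, 0], "grip": 0.6}, {"xyz": [0, 0, -70], "turn": [0, 0, 0], "grip": 0.6}, {"xyz": [0, 0, -100], "turn": [0, 0, 0], "grip": 0.6}, {"xyz": [0, 0, -120], "turn": [0, 0, 0], "grip": 0.6}, {"xyz": [0, 0, -120], "turn": [0, 0, 0], "grip": 0.6}, {"xyz": [0, 0, -120], "turn": [0, 0, 0], "grip": 0.6}]}}

```text
clock: 11.17
tcp_pos: [0.5007, -0.0604, 0.2031]
orientation: [0.001, 0.963, 0.269, 0.002]
wrist_force: [0.7, -0.2, 0.5]
finger_gap: 0.0514
grip_force: 0.0
```

Run:
```python
from h import *
s=env.get_state();print(s["clock"],s["tcp_pos"],s["wrist_force"])
c=cam("wrist");np.savez("w7.npz",**c);cv2.imwrite("pics/w7.png",cv2.resize(c["color"][100:400,120:520],(800,600)))
```

```text
11.1667 [ 0.50069036 -0.06041787  0.20313535] [ 0.72493514 -0.19125611  0.54854608]
```

View pics/w7.png

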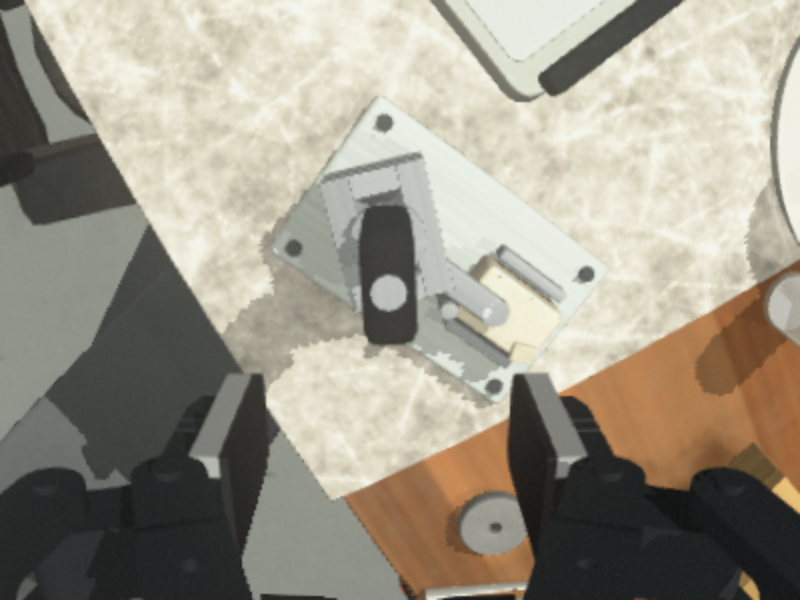

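The finger lies over the blank against the stop pin at (450,312). The driver stands upright in the slot with its cap at (388,293), and the gripper is clear. Handing in.

```bash
python3 -c "
from h import *
print(ticket.hand_in())"
```

```text
the job is handed in; nothing more can be done
None
```

I turned the clamp screw clockwise to its stop with the flat driver, so the finger lies over the wax blank. The driver is left standing in the slot with the gripper clear, and the job was handed in at about 11 s; `hand_in` returned no verdict.

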